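# Click a pair of dampers to their middle setting

## Robot

A 6-joint arm with a two-finger parallel gripper is mounted at the origin on the work surface. World frame = base frame: x ahead of the robot, y to its left, z up, the work surface at z = 0. Lengths are in m, angles in rad, forces in N, time in s.
With the tool pointing down it reaches from about 0.25 to 0.725 m from the base axis. Payload 4 kg.
Tool frame: the origin (TCP) lies where the fingers leave the gripper's body, on its centre line; the fingertips stand 73 mm ahead of it and the grasp point (between the pads) lies 54 mm ahead of it (bot.tip_reach is the z of the fingertips in the tool frame, in m); z points along the fingers, x is the direction in which the jaws open and shut, and the axes are right-handed (so a half turn about z gives the same grasp; the last joint's range is limited). The gripper opens to 85 mm and grips with 20 to 120 N. Pads are 22 mm wide; open, the fingers measure 114 mm over their backs; the gripper's body (76 mm by 85 mm) begins 54 mm behind the grasp point. The pads swing forward as they close: fully open they stand 13 mm farther back than shut.
Start: joints at [1.196, 0.241, 0.005, 1.335, 0, 1.571], TCP at [0.183, 0.465, 0.304] pointing down, gripper open.
Joint ranges: [-2.72, 2.72], [-1.05, 1.87], [-1.09, 1.28], [-1.99, 2.15], [-1.42, 1.44], [-3.14, 3.14]. Speed limits (rad/s): [2.79, 2.79, 3.14, 3.14, 3.14, 3.14].

## Interface

Orientations are given as a unit quaternion [x, y, z, w].
In Python, from workcell import bot, vision, job_done gives the robot as it stands.
- The arm moves only by the tool drive_tool, never from a script. Its argument "steps" is one flat list of numbers, 7 for each row, row after row: the shift along the tool's x, y, z in m, then the turn, a rotation vector about the tool's x, y, z in degrees, then the closure, from -1 (fully open) to 1 (shut). A call has 1 to 8 rows; each row shifts and turns the commanded pose from where the row before left it, along the tool's axes as they then stand; what a row does not reach is not made up. A row lasts 1/12 s, in which the tool goes at most 41.7 mm and 7.16 degrees, less where a joint would pass 70% of its speed; a pose out of reach is approached as far as the arm can. A call is refused whole if a number of a shift passes 0.0417 or a number of a turn 7.16, either way. A call with a gripper value outside its range is refused whole. The fingers move at their own pace and stop on an object; the grip force is fixed at half the most. Time passes only in rows, so rows that do not move let the fingers close. It gives the time, the measured TCP pose, the force and the opening at its end, in the units of the state.
- bot.get_obs(): the state, without advancing time (a new reading comes with each control period).
- vision.camera(name): name is "scene" or "top"; returns (picture, depth): 400x640x3 uint8, red, green, blue; 400x640 float32, m along the optical axis (not along the pixel's ray), 0 where there is no reading.
- vision.camera_model(name): a dict with "mtx" (3x3 intrinsics, pixels), "rvec" (rotation vector, rad) and "tvec" (3), from world to camera coordinates, as OpenCV has them. Camera axes: x right, y down, z forward; pixel columns grow to the right and rows downward; lengths in m; the calibration is good to about 2 mm. A picture is of the moment at which its call begins. camera_model takes no time and is no camera call.
- job_done(): hands the job in, once; it reports no verdict.
The state is a dict: "clock": time; "joint_pos": joint angles; "joint_vel": joint speeds; "tau": joint torques, N m; "eef_pos": TCP position; "tool_rot": TCP orientation; "ft_force": force on the tool from outside, world axes, zero at the start; "ft_torque": the same for the moment, N m; "grip_width": finger opening in m.
Only numpy, scipy, OpenCV 4.12 (cv2) and the standard library are available. Lean on these libraries where they do the work, as an engineer would, in place of code of your own. Each camera call takes 0.05 s, during which the arm holds its last target.

## Task

The two dampers in the bench cradles were left one click off, one too soft and one too firm. With a fingertip on each one's knurled collar, gently roll the collar round until it clicks into the middle setting, its white line straight up at the wide middle mark. Leave both collars resting in that click, and leave the loose parts on the bench where they are.

Things in the scene. Friction and masses are not known exactly. Their poses are not given: they have to be found in the camera images.
- damper_eye: Aluminium damper with a round cross-eye on its rod end, lying level: tube 64 mm across, 205 mm long, plus rod. Origin on its axis at mid-collar, 80 mm above the bench; x along it to the rod end, z up. It rides on springs: pressed down it sinks 1 mm per 2.5 N (after 1 N), at most 10 mm, and returns. Within 130 mm around nothing but the other damper is taller than its collar.
- damper_eye_base: Cradle of that damper: grey plate 200 x 120 x 12 mm with two steel saddles up to 80 mm high, fixed to the bench. Origin under its middle, right below the collar; axes as the damper's.
- damper_eye_crown (a point): Top of that damper's knurled collar at mid-width, 125 mm above the bench; axes as the damper's, not turning with the collar. The collar is a dark ribbed steel ring 90 mm across, 30 mm wide, its axis along x. Plain flanges 82 mm across (4 mm lower at the top), 14 mm wide, flank it 1 mm away on both sides. Friction coefficient about 1 (0.8 to 1.2).
- damper_eye_collar (a joint): Turn of that collar, rad: clicks at 0 (soft), 0.524 (middle), 1.047 (firm). Growing carries the top towards the damper's -y. White line on the rim: 30 deg to the +y side of the top at 0, on top at 0.524, 30 deg to -y at 1.047; black marks there on both flanges, the middle one wider. A click is 24 mm of rim, takes 2.5 N along the rim; let go from 0.3 to 0.75 it springs to 0.524.
- damper_stud: Aluminium damper with a brass stud with a nut on its rod end, lying level: tube 64 mm across, 205 mm long, plus rod. Origin on its axis at mid-collar, 80 mm above the bench; x along it to the rod end, z up. It rides on springs: pressed down it sinks 1 mm per 2.5 N (after 1 N), at most 10 mm, and returns. Within 130 mm around nothing but the other damper is taller than its collar.
- damper_stud_base: Cradle of that damper: grey plate 200 x 120 x 12 mm with two steel saddles up to 80 mm high, fixed to the bench. Origin under its middle, right below the collar; axes as the damper's.
- damper_stud_crown (a point): Top of that damper's knurled collar at mid-width, 125 mm above the bench; axes as the damper's, not turning with the collar. The collar is a dark ribbed steel ring 90 mm across, 30 mm wide, its axis along x. Plain flanges 82 mm across (4 mm lower at the top), 14 mm wide, flank it 1 mm away on both sides. Friction coefficient about 1 (0.8 to 1.2).
- damper_stud_collar (a joint): Turn of that collar, rad: clicks at 0 (firm), 0.524 (middle), 1.047 (soft). Growing carries the top towards the damper's +y. White line on the rim: 30 deg to the -y side of the top at 0, on top at 0.524, 30 deg to +y at 1.047; black marks there on both flanges, the middle one wider. A click is 24 mm of rim, takes 2.5 N along the rim; let go from 0.3 to 0.75 it springs to 0.524.
- piston: Aluminium piston slug, upright cylinder 38 mm across, 32 mm tall. A bystander on the bench; origin at its underside.
- seal_ring: Black rubber seal ring lying flat, 38 mm across, 8 mm high. A bystander on the bench; origin at its underside.
- bush: Steel bush standing on end, 32 mm across, 30 mm tall. A bystander on the bench; origin at its underside.
- oil_bottle: Black bottle with white cap, 56 mm across, 130 mm tall. A bystander on the bench; origin at its underside.
- mallet_head: Rounded pale wooden mallet head, 72 mm across, 70 mm tall. A bystander on the bench; origin at its underside.
- guide_ring: Black plastic guide ring lying flat, 60 mm across, 10 mm high. A bystander on the bench; origin at its underside.
- screwdriver: Screwdriver with black handle lying flat. A bystander on the bench; origin at its underside near its middle.

How it is judged:
At the end, for the whole second after the job is handed in: Both collars rest clicked in the middle setting: within 0.13 rad (7 degrees) of 0.524 and still (value of joint damper_eye_collar between 0.393599 and 0.653599 rad and velocity of joint damper_eye_collar between -0.1 and 0.1 rad/s and value of joint damper_stud_collar between 0.393599 and 0.653599 rad and velocity of joint damper_stud_collar between -0.1 and 0.1 rad/s); the robot touches nothing.
It fails at once if a loose part on the bench is shifted more than 30 mm or lifted (distance of any of piston, seal_ring, bush, oil_bottle, mallet_head, guide_ring, screwdriver from where it was at the start of the episode above 0.03 m).
It fails at once if a collar is pressed or squeezed harder than 45 N (contact force between any of damper_eye_collar, damper_stud_collar and the fingers above 45 N).
It fails at once if a collar is pushed with something other than the fingers (contact force between any of damper_eye_collar, damper_stud_collar and the arm above 2 N).
It also fails if it takes over 40 s, if anything falls off the work surface, if the arm or the gripper's body presses on something with over 40 N, if the wrist force passes 120 N, or if a joint passes its speed limit or range.

## Working session

There is one attempt and no reset: what is moved stays moved. The work goes in short steps, Python scripts to look and compute and a tool call to move; the robot and the scene stay as the last step left them, time stands still between calls to the robot, and variables do not carry over. Pictures are saved under pics/ and viewed, and the job is handed in when it is done.

Besides the shell and the picture viewer there is one more tool, called after "Request:" in YAML: its name, and indented under it one key for each argument. drive_tool: Moves the arm, as the interface text tells. Its arguments: {"type":"object","properties":{"steps":{"type":"array"}},"required":["steps"]}

```bash
mkdir -p pics; ls
python3 - <<'E'
from workcell import bot,vision
import cv2
print(bot.get_obs())
for n in("scene","top"):
    p,d=vision.camera(n); cv2.imwrite(f"pics/{n}0.png",p[:,:,::-1]); 
    import numpy as np; np.save(f"{n}0.npy",d); np.save(f"{n}0p.npy",p)
    print(vision.camera_model(n))
E
```

```text
pics
{'clock': 0.0, 'joint_pos': array([1.19600504e+00, 2.41427066e-01, 3.72485840e-03, 1.33517345e+00,
       1.35358819e-05, 1.57081012e+00]), 'joint_vel': array([ 1.77713779e-03, -1.57815369e-03,  1.58681138e-04, -3.22324224e-04,
        3.69118500e-05, -1.22565570e-03]), 'tau': array([ 1.64516950e-03, -3.72323728e+01,  2.52405113e+01,  1.70256360e-02,
        1.36767298e-04, -1.02009400e-05]), 'eef_pos': array([0.18286398, 0.46485526, 0.30300599]), 'tool_rot': array([ 8.26465271e-01,  5.62986745e-01, -8.63051783e-04,  5.79737766e-04]), 'ft_force': array([-0.70699603,  0.07128248, -0.4868644 ]), 'ft_torque': array([-0.01807934,  0.00044364,  0.04681133]), 'grip_width': 0.0853297094679782}
{'mtx': array([[476.21151693,   0.        , 316.17294489],
       [  0.        , 476.21151693, 200.83372005],
       [  0.        ,   0.        ,   1.        ]]), 'rvec': array([ 1.89556675,  1.78065242, -0.60740724]), 'tvec': array([-0.03735232, -0.32246025,  1.62245488])}
{'mtx': array([[362.63435678,   0.        , 317.86184223],
       [  0.        , 362.63435678, 207.78713126],
       [  0.        ,   0.        ,   1.        ]]), 'rvec': array([ 2.23377463, -2.17032988,  0.06268017]), 'tvec': array([-0.02215276,  0.49255289,  1.04522933])}
```

View pics/scene0.png

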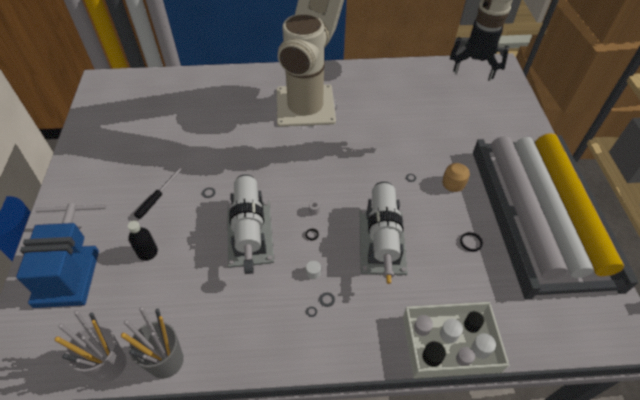

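View pics/top0.png

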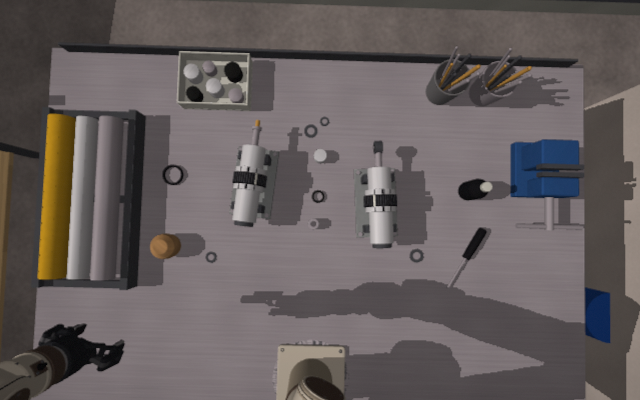

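The scene view shows the eye damper near (246,212) and the stud damper near (385,217). In the top view, stud is at (249,180) and eye at (380,200). I'll zoom in on the collars.

```bash
cat > h.py <<'E'
import numpy as np,cv2
from workcell import bot,vision
def cam(n):
    m=vision.camera_model(n);R=cv2.Rodrigues(m["rvec"])[0];return m["mtx"],R,m["tvec"]
def ray(n,u,v,z):
    K,R,t=cam(n);d=R.T@np.linalg.inv(K)@np.array([u,v,1.]);c=-R.T@t
    return c+d*(z-c[2])/d[2]
def proj(n,P):
    K,R,t=cam(n);q=K@(R@np.asarray(P)+t);return q[:2]/q[2]
def pts(n,d):
    K,R,t=cam(n);v,u=np.mgrid[:d.shape[0],:d.shape[1]]
    q=np.stack([(u-K[0,2])/K[0,0]*d,(v-K[1,2])/K[1,1]*d,d],-1)
    return (q-t)@R
E
python3 - <<'E'
from h import *
p=np.load("top0p.npy");s=np.load("scene0p.npy")
def z(a,x,y,w,h):return cv2.resize(a[y:y+h,x:x+w,::-1],(390,390*h//w),interpolation=cv2.INTER_CUBIC)
T=np.hstack([z(p,225,155,50,50),z(p,355,175,50,50)])
S=np.hstack([z(s,360,190,50,50),z(s,220,185,50,50)])
cv2.imwrite("pics/zt.png",T);cv2.imwrite("pics/zs.png",S)
for nm,(u,v,us,vs) in dict(stud=(249,180,386,216),eye=(380,200,246,211)).items():
    print(nm,ray("top",u,v,.125),ray("scene",us,vs,.125))
for n in("top","scene"):
    P=pts(n,np.load(n+"0.npy"))
    m=(P[...,2]>.112)&(P[...,2]<.14)&(np.load(n+"0.npy")>0)
    k,l,st,c=cv2.connectedComponentsWithStats(m.astype(np.uint8))
    for i in range(1,k):
        if st[i,4]>30:
            q=P[l==i];print(n,c[i],st[i,4],q.mean(0).round(4),q.min(0).round(3),q.max(0).round(3))
E
```

```text
stud [0.55487337 0.17453198 0.125     ] [0.56248219 0.17759946 0.125     ]
eye [ 0.51266404 -0.16841104  0.125     ] [ 0.52475199 -0.17147802  0.125     ]
top [508.94736842  66.28947368] 38 [ 0.8794 -0.5047  0.1259] [ 0.873 -0.523  0.113] [ 0.885 -0.499  0.14 ]
top [465.26190476  75.21428571] 42 [ 0.8516 -0.3885  0.1253] [ 0.838 -0.406  0.112] [ 0.86  -0.381  0.14 ]
top [514.19444444  75.69444444] 36 [ 0.8538 -0.5182  0.1271] [ 0.85  -0.525  0.113] [ 0.859 -0.513  0.14 ]
top [558.14694202 154.3923749 ] 1259 [ 0.6459 -0.6329  0.1305] [ 0.609 -0.695  0.112] [ 0.688 -0.582  0.14 ]
top [247.01196809 178.59042553] 752 [0.5593 0.1811 0.1183] [0.45  0.148 0.112] [0.652 0.217 0.13 ]
top [381.48559078 199.82564841] 694 [ 0.5138 -0.1735  0.1185] [ 0.411 -0.208  0.112] [ 0.604 -0.141  0.129]
top [558.19980218 183.52225519] 1011 [ 0.569  -0.6329  0.1304] [ 0.538 -0.694  0.112] [ 0.6   -0.582  0.14 ]
top [485.3960396  186.30693069] 101 [ 0.5563 -0.4427  0.1286] [ 0.544 -0.457  0.115] [ 0.568 -0.432  0.134]
top [304.45522388 377.44776119] 134 [0.0542 0.0147 0.124 ] [ 0.022 -0.043  0.112] [0.065 0.
[... 1254 characters left out ...]
945  0.1239] [ 0.801 -0.512  0.112] [ 0.825 -0.489  0.139]
scene [139.63414634 334.73170732] 41 [ 0.8348 -0.3859  0.1252] [ 0.817 -0.396  0.112] [ 0.839 -0.38   0.139]
scene [163.76470588 334.70588235] 34 [ 0.8385 -0.3348  0.1265] [ 0.828 -0.344  0.113] [ 0.845 -0.327  0.138]
scene [102.4516129  338.77419355] 31 [ 0.8394 -0.4616  0.1266] [ 0.824 -0.467  0.114] [ 0.845 -0.458  0.138]
scene [ 76.76 338.44] 50 [ 0.8347 -0.5162  0.1252] [ 0.817 -0.527  0.113] [ 0.841 -0.511  0.14 ]
scene [ 72.17741935 346.83870968] 62 [ 0.8521 -0.5217  0.1244] [ 0.831 -0.538  0.112] [ 0.858 -0.513  0.14 ]
scene [136.34042553 343.5106383 ] 47 [ 0.8539 -0.3894  0.1259] [ 0.847 -0.396  0.112] [ 0.858 -0.384  0.14 ]
```

View pics/zt.png

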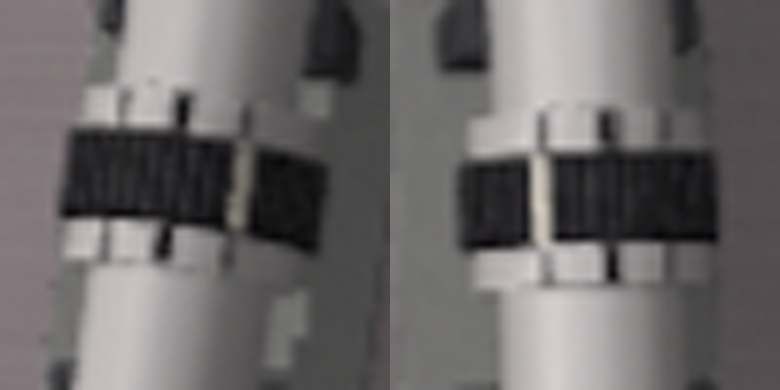

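View pics/zs.png

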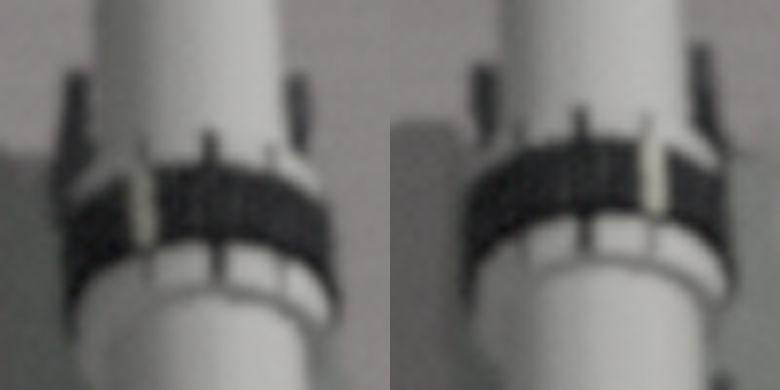

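Run:
```python
from h import *
def px(x,y,x0,y0):return (x+.5)/7.8-.5+x0,(y+.5)/7.8-.5+y0
A={"stud":{"top":[px(182,110,225,155),px(165,243,225,155)],"scene":[px(210,148,360,190),px(217,262,360,190)]},
"eye":{"top":[px(215,127,355,175),px(222,262,355,175)],"scene":[px(190,125,220,185),px(196,233,220,185)]}}
for k in A:
  for n in A[k]:
    q=[ray(n,*p,.121) for p in A[k][n]]; d=q[0]-q[1]
    if n=="scene": d=-d
    print(k,n,np.mean(q,0).round(4),"len",np.linalg.norm(d).round(4),"yaw",np.degrees(np.arctan2(d[1],d[0])).round(2))
# axis from depth of ridge: fit cylinder tube points
for n in("top","scene"):
    P=pts(n,np.load(n+"0.npy"))
    for k,c in dict(stud=(.558,.18),eye=(.512,-.174)).items():
        m=(P[...,2]>.085)&(P[...,2]<.14)&(np.hypot(P[...,0]-c[0],P[...,1]-c[1])<.11)
        q=P[m]
        # ridge: per-x midline via PCA
        from scipy.optimize import least_squares
        qq=q[(abs(q[:,0]-c[0])>.035)&(abs(q[:,1]-c[1])<.05)]
        f=lambda a:(np.hypot((qq[:,1]-a[0]-(qq[:,0]-c[0])*np.tan(a[1]))*np.cos(a[1]),qq[:,2]-a[2])-.032)
        r=least_squares(f,[c[1],0,.08],loss="soft_l1",f_scale=.001)
        qc=q[q[:,2]>.1195];dx=np.array([np.cos(r.x[1]),np.sin(r.x[1])])
        s=(qc[:,:2]-np.array(c))@dx
        print(k,n,"y at x=%.3f:"%c[0],r.x[0].round(4),"yaw",np.degrees(r.x[1]).round(2),"z",r.x[2].round(4),"collar s",np.percentile(s,[2,50,98]).round(4),len(qc))
```

```text
stud top [0.5626 0.1813 0.121 ] len 0.0452 yaw -5.08
stud scene [0.5591 0.1809 0.121 ] len 0.0451 yaw -5.85
eye top [ 0.5145 -0.1759  0.121 ] len 0.0455 yaw 4.12
eye scene [ 0.5102 -0.1767  0.121 ] len 0.0443 yaw 4.24
stud top y at x=0.558: 0.1828 yaw -5.66 z 0.0808 collar s [-0.0246  0.004   0.0327] 302
eye top y at x=0.512: -0.175 yaw 3.58 z 0.0803 collar s [-0.0253  0.003   0.0303] 305
stud scene y at x=0.558: 0.1816 yaw -5.7 z 0.0808 collar s [-0.0266  0.0043  0.0312] 307
eye scene y at x=0.512: -0.1755 yaw 3.29 z 0.0813 collar s [-0.0291  0.0006  0.0285] 310
```

Both lines sit one click off: stud's is on its -y side and eye's on its +y side, so both joints are at 0. Stud's top must go towards +y and eye's towards -y. Next I close the fingers and align the tool.

Request:
drive_tool:
  steps: [0,0,0,0,0,-5.3,1,0,0,0,0,0,-5.3,1,0,0,0,0,0,-5.3,1,0,0,0,0,0,0,1,0,0,0,0,0,0,1,0,0,0,0,0,0,1]

```text
clock: 0.6
eef_pos: [0.183, 0.4652, 0.3037]
tool_rot: [0.741, 0.671, -0.0, 0.0]
ft_force: [-0.3, -0.8, -0.3]
grip_width: 0.0123
```

```bash
cat >> h.py <<'E'
from scipy.spatial.transform import Rotation as Ro
def togo(c,yaw,dy,z,dx=0):
    o=bot.get_obs();R=Ro.from_quat(o["tool_rot"]);a=np.radians(yaw)
    g=np.array([c[0]+dx*np.cos(a)-dy*np.sin(a),c[1]+dx*np.sin(a)+dy*np.cos(a),z])
    T=R.apply([0,0,bot.tip_reach]); e=o["eef_pos"]+T
    print("t",o["clock"].__round__(2),"tip",e.round(4),"tool-frame shift",R.inv().apply(g-e).round(4),"toolX,yaw",np.degrees(np.arctan2(*R.apply([1,0,0])[1::-1])).round(2),"z",R.apply([0,0,1]).round(3),"F",o["ft_force"].round(2),"w",o["grip_width"].round(3))
STUD=((.561,.1815),-5.6); EYE=((.513,-.176),3.8)
E
python3 -c "
from h import *
print(bot.tip_reach);togo(*STUD,-.011,.17)"
```

```text
0.0726Traceback (most recent call last):
  File "<string>", line 3, in <module>
    print(bot.tip_reach);togo(*STUD,-.011,.17)
                         ~~~~^^^^^^^^^^^^^^^^^
  File "h.py", line 19, in togo
    print("t",o["clock"].__round__(2),"tip",e.round(4),"tool-frame shift",R.inv().apply(g-e).round(4),"toolX,yaw",np.degrees(np.arctan2(*R.apply([1,0,0])[1::-1])).round(2),"z",R.apply([0,0,1]).round(3),"F",o["ft_force"].round(2),"w",o["grip_width"].round(3))
                                                                                                                                                                                                                                         ^^^^^^^^^^^^^^^^^^^^^
AttributeError: 'float' object has no attribute 'round'
```

```bash
sed -i 's/o\["grip_width"\].round(3)/round(o["grip_width"],4)/' h.py
python3 -c "
from h import *
togo(*STUD,-.011,.17)"
```

```text
t 0.6 tip [0.183  0.4651 0.2311] tool-frame shift [-0.2558  0.4043  0.0611] toolX,yaw 84.32 z [-0.    -0.001 -1.   ] F [-0.32 -0.78 -0.25] w 0.0123
```

Request:
drive_tool:
  steps: [-0.0213,0.0337,0,0,0,0,1,-0.0213,0.0337,0,0,0,0,1,-0.0213,0.0337,0,0,0,0,1,-0.0213,0.0337,0,0,0,0,1,-0.0213,0.0337,0,0,0,0,1,-0.0213,0.0337,0,0,0,0,1,-0.0213,0.0337,0,0,0,0,1,-0.0213,0.0337,0,0,0,0,1]

```text
clock: 1.27
eef_pos: [0.4361, 0.268, 0.304]
tool_rot: [0.741, 0.671, 0.0, -0.0]
ft_force: [0.1, -0.0, -0.3]
grip_width: 0.0003
```

Request:
drive_tool:
  steps: [-0.0213,0.0337,0,0,0,0,1,-0.0213,0.0337,0,0,0,0,1,-0.0213,0.0337,0.02,0,0,0,1,-0.0213,0.0337,0.02,0,0,0,1,0,0,0.02,0,0,0,1,0,0,0,0,0,0,1,0,0,0,0,0,0,1]

```text
clock: 1.85
eef_pos: [0.5557, 0.1743, 0.2451]
tool_rot: [0.741, 0.671, -0.002, -0.001]
ft_force: [0.2, 1.1, 0.6]
grip_width: 0.0002
```

```bash
python3 -c "
from h import *
togo(*STUD,-.011,.135)
for n in('scene','top'):
    p,d=vision.camera(n);x,y=(340,150) if n=='scene' else (200,130)
    cv2.imwrite('pics/a_%s.png'%n,cv2.resize(p[y:y+100,x:x+100,::-1],(600,600),interpolation=2))"
```

```text
t 1.85 tip [0.5554 0.1742 0.1725] tool-frame shift [-0.0031  0.005   0.0375] toolX,yaw 84.33 z [-0.004 -0.001 -1.   ] F [0.2  1.08 0.63] w 0.0002
```

View pics/a_scene.png

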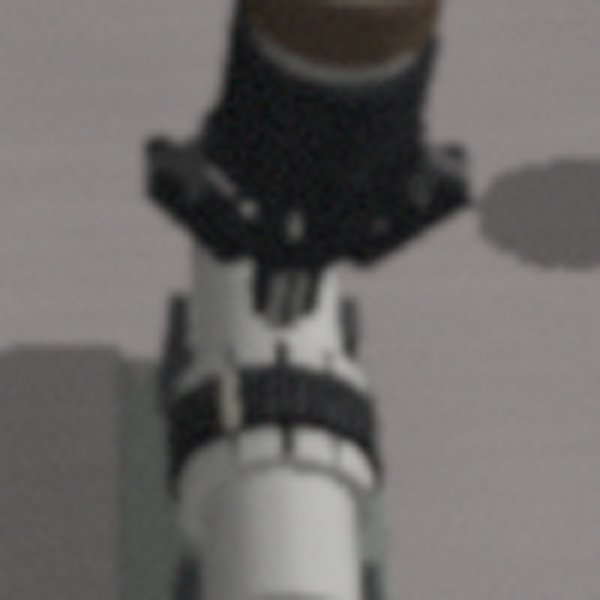

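View pics/a_top.png

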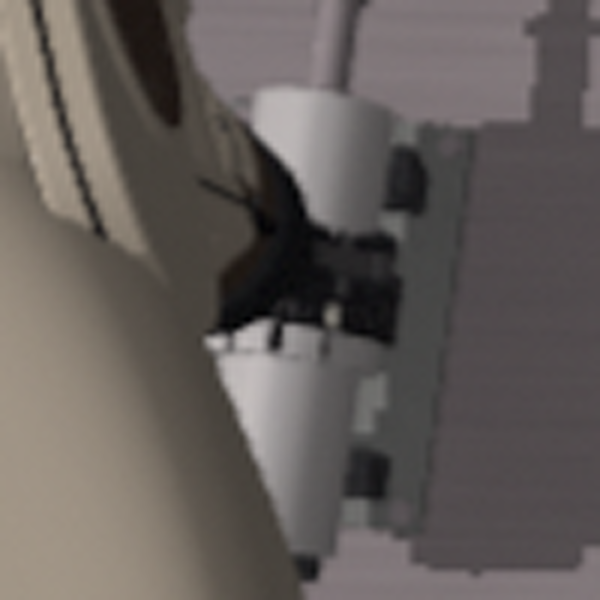

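The scene view shows the closed fingertips at zoom (290,310), directly behind the collar's centre and consistent with the measured pose. Going down to just above the rim.

Request:
drive_tool:
  steps: [-0.003,0.005,0.015,0,0,0,1,0,0,0.015,0,0,0,1,0,0,0.007,0,0,0,1,0,0,0,0,0,0,1,0,0,0,0,0,0,1]

```text
clock: 2.37
eef_pos: [0.561, 0.1722, 0.2106]
tool_rot: [0.74, 0.672, 0.0, 0.0]
ft_force: [-0.5, -0.8, 0.8]
grip_width: -0.0
```

```bash
python3 -c "
from h import *
togo(*STUD,-.011,.1235)"
```

```text
t 2.37 tip [0.561  0.1723 0.138 ] tool-frame shift [-0.0018 -0.0009  0.0145] toolX,yaw 84.5 z [ 0.001  0.    -1.   ] F [-0.54 -0.77  0.79] w -0.0
```

Request:
drive_tool:
  steps: [-0.002,0,0.008,0,0,0,1,0,0,0.004,0,0,0,1,0,0,0.002,0,0,0,1,0,0,0.002,0,0,0,1,0,0,0.001,0,0,0,1,0,0,0,0,0,0,1]

```text
clock: 2.87
eef_pos: [0.5613, 0.1694, 0.1941]
tool_rot: [0.741, 0.672, 0.001, 0.0]
ft_force: [-2.9, 0.1, 8.8]
grip_width: -0.0003
```

```bash
python3 -c "
from h import *
togo(*STUD,-.011,.1205)"
```

```text
t 2.87 tip [0.5614 0.1694 0.1215] tool-frame shift [ 0.001  -0.0016  0.001 ] toolX,yaw 84.42 z [ 0.001  0.001 -1.   ] F [-2.85  0.09  8.85] w -0.0003
```

Request:
drive_tool:
  steps: [0,0,0.001,0,0,0,1,0.003,0,0,0,0,0,1,0.003,0,0,0,0,0,1,0.003,0,0,0,0,0,1,0.003,0,0,0,0,0,1]

```text
clock: 3.28
eef_pos: [0.5624, 0.181, 0.1938]
tool_rot: [0.741, 0.672, 0.001, 0.001]
ft_force: [-2.8, -0.9, 10.4]
grip_width: 0.0002
```

```bash
python3 -c "
from h import *
togo(*STUD,.011,.1205)"
```

```text
t 3.28 tip [0.5625 0.181  0.1212] tool-frame shift [ 0.0113 -0.0016  0.0007] toolX,yaw 84.39 z [ 0.002 -0.    -1.   ] F [-2.79 -0.91 10.38] w 0.0002
```

Request:
drive_tool:
  steps: [0.003,0,0,0,0,0,1,0.003,0,0,0,0,0,1,0.003,0,0,0,0,0,1,0.002,0,0,0,0,0,1,0,0,0,0,0,0,1]

```text
clock: 3.7
eef_pos: [0.5637, 0.1935, 0.1938]
tool_rot: [0.74, 0.672, 0.002, -0.0]
ft_force: [-2.4, 2.0, 9.0]
grip_width: -0.0005
```

```bash
python3 -c "
from h import *
togo(*STUD,.011,.1205)
p,d=vision.camera('scene')
cv2.imwrite('pics/b.png',cv2.resize(p[180:240,355:415,::-1],(600,600),interpolation=2))"
```

```text
t 3.7 tip [0.5639 0.1937 0.1212] tool-frame shift [-0.0014 -0.0017  0.0007] toolX,yaw 84.48 z [ 0.002  0.003 -1.   ] F [-2.41  1.98  9.04] w -0.0005
```

View pics/b.png

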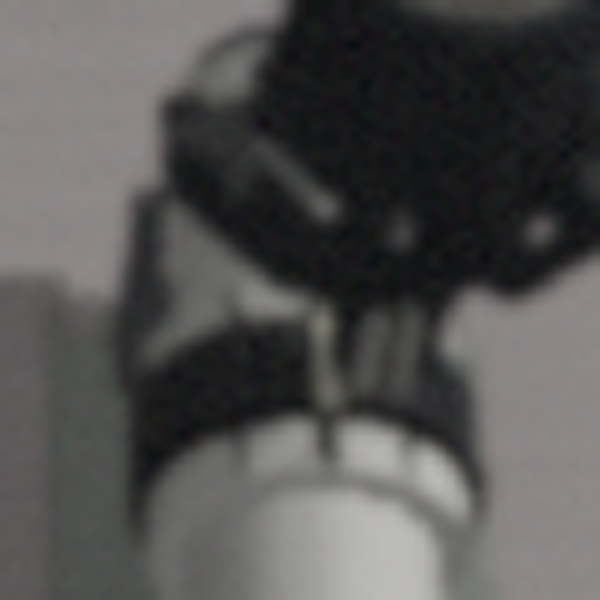

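The white line at (322,360) is directly over the wide mark at (327,440). I'll lift straight up.

Request:
drive_tool:
  steps: [0,0,-0.004,0,0,0,1,0,0,-0.006,0,0,0,1,0,0,-0.02,0,0,0,1,0,0,-0.03,0,0,0,1,0,0,0,0,0,-3.1,1,0,0,0,0,0,-3.1,1,0,0,0,0,0,-3.1,1,0,0,0,0,0,0,1]

```text
clock: 4.42
eef_pos: [0.5633, 0.1921, 0.2516]
tool_rot: [0.684, 0.73, -0.0, -0.0]
ft_force: [-0.2, -0.0, 0.1]
grip_width: 0.0001
```

```bash
python3 -c "
from h import *
togo(*EYE,.011,.17)
p,d=vision.camera('scene')
cv2.imwrite('pics/c.png',cv2.resize(p[180:240,355:415,::-1],(600,600),interpolation=2))"
```

```text
t 4.42 tip [0.5632 0.192  0.179 ] tool-frame shift [-0.353  -0.0743  0.0091] toolX,yaw 93.76 z [-0. -0. -1.] F [-0.17 -0.03  0.1 ] w 0.0001
```

View pics/c.png

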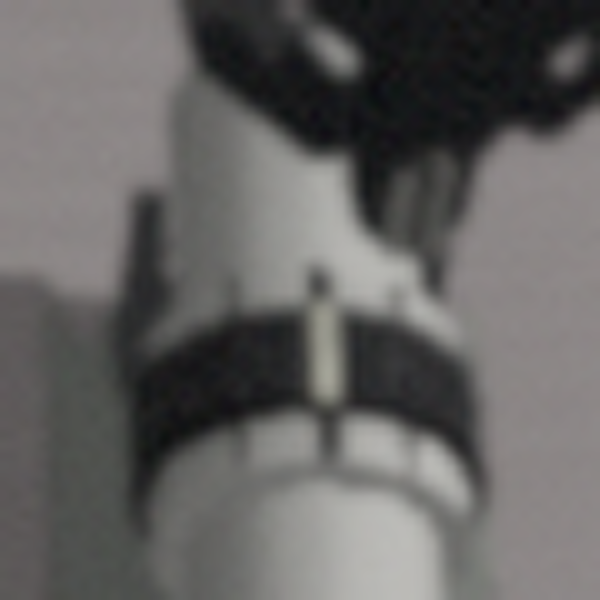

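The stud's line (325,350) is exactly between the two wide marks (320,275)/(328,435), so that collar is done. Now the eye damper.

Request:
drive_tool:
  steps: [-0.0353,-0.0075,0,0,0,0,1,-0.0353,-0.0075,0,0,0,0,1,-0.0353,-0.0075,0,0,0,0,1,-0.0353,-0.0075,0,0,0,0,1,-0.0353,-0.0075,0,0,0,0,1,-0.0353,-0.0075,0,0,0,0,1,-0.0353,-0.0075,0,0,0,0,1,-0.0353,-0.0075,0,0,0,0,1]

```text
clock: 5.13
eef_pos: [0.5211, -0.0951, 0.2515]
tool_rot: [0.684, 0.729, -0.0, -0.0]
ft_force: [1.0, 0.2, -0.0]
grip_width: 0.0003
```

Request:
drive_tool:
  steps: [-0.0353,-0.0075,0,0,0,0,1,-0.0353,-0.0075,0,0,0,0,1,0,0,0,0,0,0,1,0,0,0,0,0,0,1,0,0,0,0,0,0,1]

```text
clock: 5.55
eef_pos: [0.5112, -0.1648, 0.2513]
tool_rot: [0.684, 0.729, 0.0, -0.0]
ft_force: [0.4, 0.2, 0.4]
grip_width: 0.0001
```

```bash
python3 -c "
from h import *
togo(*EYE,.011,.1375)"
```

```text
t 5.55 tip [ 0.5111 -0.1648  0.1787] tool-frame shift [-0.0003  0.0012  0.0412] toolX,yaw 93.64 z [-0.001  0.001 -1.   ] F [0.43 0.25 0.43] w 0.0001
```

Request:
drive_tool:
  steps: [0,0.001,0.02,0,0,0,1,0,0,0.021,0,0,0,1,0,0,0.008,0,0,0,1,0,0,0.004,0,0,0,1,0,0,0.002,0,0,0,1,0,0,0.002,0,0,0,1,0,0,0.001,0,0,0,1,0,0,0,0,0,0,1]

```text
clock: 6.22
eef_pos: [0.5117, -0.1642, 0.1948]
tool_rot: [0.684, 0.73, -0.0, -0.0]
ft_force: [-6.0, 2.3, 7.1]
grip_width: -0.0001
```

```bash
python3 -c "
from h import *
togo(*EYE,.011,.1205)"
```

```text
t 6.22 tip [ 0.5117 -0.1642  0.1222] tool-frame shift [-0.0008  0.0006  0.0017] toolX,yaw 93.75 z [-0.001  0.    -1.   ] F [-6.05  2.27  7.11] w -0.0001
```

The axial drag uses up most of the friction. I'll press a little more and ease back along the axis before rolling.

Request:
drive_tool:
  steps: [0,-0.001,0.0015,0,0,0,1,0,0,0,0,0,0,1,-0.003,0,0,0,0,0,1,-0.003,0,0,0,0,0,1,-0.003,0,0,0,0,0,1,-0.003,0,0,0,0,0,1]

```text
clock: 6.72
eef_pos: [0.5123, -0.1769, 0.1945]
tool_rot: [0.684, 0.73, 0.0, 0.001]
ft_force: [-6.1, -0.6, 9.0]
grip_width: -0.0
```

```bash
python3 -c "
from h import *
togo(*EYE,-.011,.1205)
p,d=vision.camera('scene')
cv2.imwrite('pics/d.png',cv2.resize(p[180:240,215:275,::-1],(600,600),interpolation=2))"
```

```text
t 6.72 tip [ 0.5124 -0.177   0.1219] tool-frame shift [-0.01    0.0007  0.0014] toolX,yaw 93.74 z [ 0.002 -0.001 -1.   ] F [-6.07 -0.58  8.98] w -0.0
```

View pics/d.png

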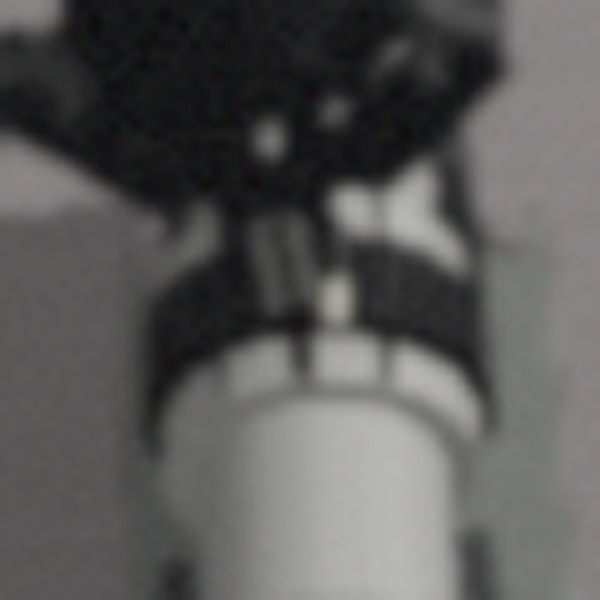

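The line at (336,300) is already between the side mark (385,360) and the wide mark (303,360), so it's following the finger. Continuing.

Request:
drive_tool:
  steps: [-0.003,0,0,0,0,0,1,-0.003,0,0,0,0,0,1,-0.003,0,0,0,0,0,1,-0.001,0,0,0,0,0,1,0,0,0,0,0,0,1]

```text
clock: 7.18
eef_pos: [0.513, -0.1876, 0.1944]
tool_rot: [0.684, 0.73, -0.0, 0.001]
ft_force: [-4.5, -0.0, 8.3]
grip_width: -0.0
```

```bash
python3 -c "
from h import *
togo(*EYE,-.011,.1205)
p,d=vision.camera('scene')
cv2.imwrite('pics/e.png',cv2.resize(p[180:240,215:275,::-1],(600,600),interpolation=2))"
```

```text
t 7.18 tip [ 0.5131 -0.1878  0.1218] tool-frame shift [0.0008 0.0007 0.0013] toolX,yaw 93.69 z [ 0.002 -0.002 -1.   ] F [-4.54 -0.02  8.29] w -0.0
```

View pics/e.png

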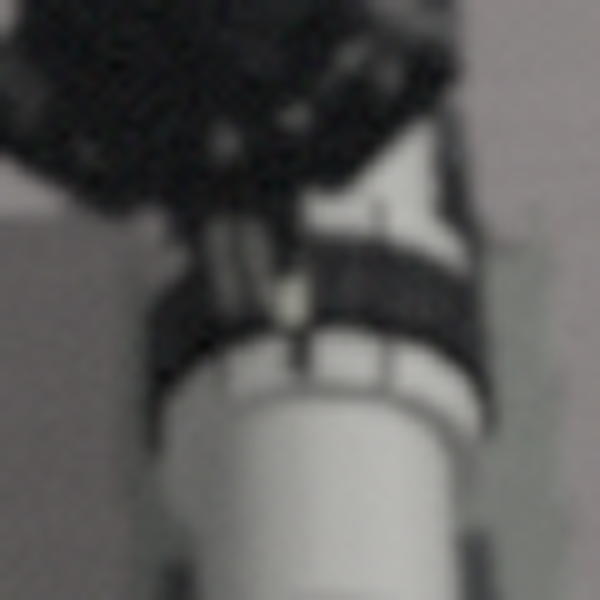

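The line at (293,300) is over the wide mark at (302,350). I'll lift straight up and away.

Request:
drive_tool:
  steps: [0,0,-0.004,0,0,0,1,0,0,-0.006,0,0,0,1,0,0,-0.03,0,0,0,1,0,0,-0.04,0,0,0,1,0,-0.04,0,0,0,0,1,0,-0.04,0,0,0,0,1,0,-0.04,0,0,0,0,1,0,0,0,0,0,0,1]

```text
clock: 7.9
eef_pos: [0.3862, -0.1932, 0.2716]
tool_rot: [0.685, 0.729, -0.001, -0.003]
ft_force: [-0.7, 0.9, -0.3]
grip_width: 0.0
```

Request:
drive_tool:
  steps: [0,0,0,0,0,0,1,0,0,0,0,0,0,1,0,0,0,0,0,0,1,0,0,0,0,0,0,1]

```text
clock: 8.23
eef_pos: [0.3945, -0.1948, 0.2724]
tool_rot: [0.683, 0.73, 0.0, 0.001]
ft_force: [-0.4, -0.0, 0.6]
grip_width: -0.0001
```

```bash
python3 -c "
from h import *
togo(*EYE,-.011,.1205)
p,d=vision.camera('scene')
z=lambda a:cv2.resize(a[:,:,::-1],(390,390),interpolation=2)
cv2.imwrite('pics/f.png',np.hstack([z(p[180:240,215:275]),z(p[180:240,355:415])]))
cv2.imwrite('pics/g.png',p[:,:,::-1])"
```

```text
t 8.23 tip [ 0.3946 -0.1948  0.1998] tool-frame shift [0.     0.1193 0.0795] toolX,yaw 93.78 z [ 0.001 -0.    -1.   ] F [-0.44 -0.05  0.61] w -0.0001
```

View pics/f.png

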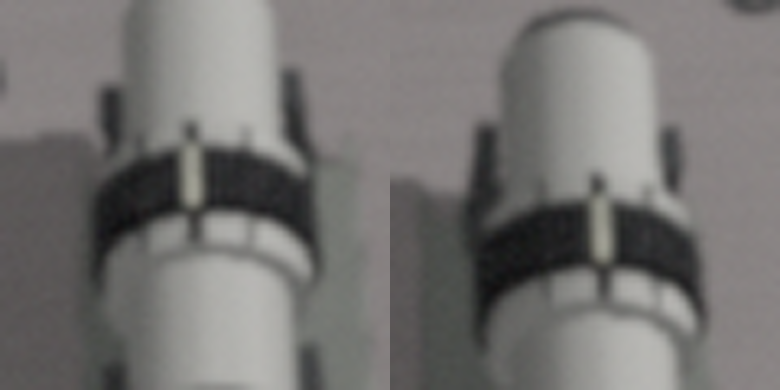

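View pics/g.png

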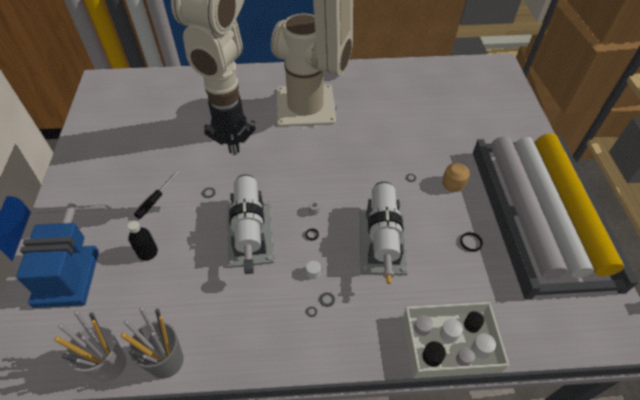

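Both lines, at (191,175) and (600,228), are in line with their wide marks. The loose parts are where they were and the arm is clear.

```bash
python3 -c "
from workcell import job_done
print(job_done())"
```

```text
the job is handed in; nothing more can be done
None
```

Both collars are clicked into the middle setting, and I handed the job in at about 8.2 s of the 40 s allowed. I rolled each one with the shut fingertips, pressing at about 7–10 N (limit 45 N): the stud's top towards +y and the eye's towards -y. I then lifted straight off.

- **Settings:** in the final camera picture, both white lines are in line with the wide middle marks on both flanges.
- **Bench and arm:** compared by eye with the first picture, the loose parts had not moved. The arm was clear, with the force reading under 1 N.
- **Disagreements:** the two cameras differed by about 4 mm on where the collars sit along their axes, so I used the middle. On the eye damper I saw up to 6 N of sideways drag along the axis, but the collar still followed the finger.

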